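Rake the dowel blanks into rows

ROBOT

A 6-joint arm with a two-finger parallel gripper is mounted at the origin on the work surface. World frame = base frame: x ahead of the robot, y to its left, z up, the work surface at z = 0. Lengths are in m, angles in rad, forces in N, time in s.
With the tool pointing down it reaches from about 0.4 to 0.825 m from the base axis. Payload 7 kg.
Tool frame: the origin (TCP) lies on the centre line of the jaws, within the pads' length; the fingertips stand 22 mm ahead of it and the grasp point (between the pads) lies 3 mm ahead of it (arm.tcp_to_tips is the distance from the TCP to the fingertips, in m); z points along the fingers, y is the line along which they close (so a half turn about z gives the same grasp; the last joint's range is limited). The gripper opens to 88 mm and grips with 3 to 60 N. Pads are 19 mm wide; open, the fingers measure 130 mm over their backs; the gripper's body (78 mm by 193 mm) begins 47 mm behind the grasp point.
Start: joints at [-0.969, 0.359, 0.012, 0, -1.224, -0.288], TCP at [0.208, -0.642, 0.249] pointing down, gripper open.
Joint ranges: [-3.07, 3.07], [-1.43, 2.12], [-1.02, 1.25], [-3.03, 1.67], [-3.05, -0], [-3.03, 3.03]. Speed limits (rad/s): [2.39, 2.39, 3.01, 3.14, 3.14, 3.14].

INTERFACE

Orientations are given as [roll, pitch, yaw] about the fixed x, y, z axes, in that order (R = Rz(yaw) Ry(pitch) Rx(roll)).
In Python, from station import arm gives the robot as it stands.
- The arm moves only by the tool jog_arm, never from a script. Its argument "targets" is a list of rows, each an object of numbers: "dx", "dy", "dz": the shift along the tool's x, y, z in mm; "rx", "ry", "rz": the turn, a rotation vector about the tool's x, y, z in rad; "gripper": the closure, from 0 (fully open) to 1 (shut). In form: [{"dx": .., "dy": .., "dz": .., "rx": .., "ry": .., "rz": .., "gripper": ..}, ...]. A call has exactly 8 rows; each row is the pose to reach, as a shift and turn from the pose commanded when the call began, along the tool's axes at that moment; what a row does not reach only later rows make up. A row lasts 1/12 s, in which the tool goes at most 41.7 mm and 7.16 degrees, less where a joint would pass 70% of its speed; a pose out of reach is approached as far as the arm can. A call with a gripper value outside its range is refused whole. The fingers move at their own pace and stop on an object; "force" is the grip in N (left out, the last holds). Time passes only in rows, so rows that repeat a pose let the fingers close, or fill a call up. It gives the time, the measured TCP pose, the force, the opening and the grip force at its end, in the units of the state.
- arm.get_state(): the state, without advancing time (a new reading comes with each control period).
- arm.grab_frame(name): name is "scene" or "top"; returns a dict with "frame" (420x560x3 uint8, red, green, blue), "z_map" (420x560 float32, m along the optical axis (not along the pixel's ray), 0 where there is no reading), "fx", "fy", "cx", "cy" (pixels), "view" (4x4, takes a point from world to camera coordinates). Camera axes: x right, y down, z forward; pixel columns grow to the right and rows downward; lengths in m; the calibration is good to about 2 mm. A picture is of the moment at which its call begins.
- arm.job_done(): hands the job in; it is judged then, once.
The state is a dict: "t": time; "q": joint angles; "qd": joint speeds; "joint_efforts": joint torques, N m; "eef_pos": TCP position; "ee_rot": TCP orientation; "force": force on the tool from outside, world axes, zero at the start; "moment": the same for the moment, N m; "width": finger opening in m; "gripper_force": force on a finger pad.
Only numpy, scipy, OpenCV 4.12 (cv2) and the standard library are available. Lean on these libraries where they do the work, as an engineer would, in place of code of your own. Each camera call takes 0.05 s, during which the arm holds its last target. There are 200 camera calls.

TASK

Pick up the rake by its red grip and set its teeth on the sorting board beyond the scattered dowel blanks, noses towards the dark stop strip. Draw it along the board to the strip, keeping its teeth resting lightly on the soft board all the way so that they do not dent it, until the four blanks lie flat in separate rows parallel to the board's inlaid lines. Then lift the rake straight off and leave it standing on its teeth on the bench beside the board, without disturbing the mallet, the glue bottle or the tin.

Things in the scene. Friction and masses are not known exactly. Their poses are not given: they have to be found in the camera images.
- board: fixed sorting board, 300 (x) x 300 (y) mm, on the bench: a base and, on it, a 12 mm plywood bed. Origin: centre of the base's underside, level; the bed's top is 24 mm above it at the middle. Five thin dark inlaid lines run along x at y = -116, -58, 0, 58, 116 mm and mark off four lanes; one blank starts in each lane.
- board_top (a point): middle of the bed's top face; axes as the base's, level. The bed itself is wedged out of level: it may rise or fall along x by up to 35 mm per metre, different each time and not measured; level along y. It is soft: over 12 N from the rake dents it; about 5 or 6 N works well, under 1 N is not resting on it. With the rake it yields about 0.2 mm per newton.
- board_stop (a point): middle of the dark stop strip along the bed's -x edge (nearer the robot), at the top of its inner face: 138 mm from the board's middle, up to 5 mm higher or lower with the bed's slope. The strip is 10 mm high, 12 mm wide and as long as the board is wide. It need not be touched; the noses may stop up to 15 mm short.
- rake: loose wooden rake, 0.25 to 0.42 kg, 76 mm deep (x = -48 to 28), 238 mm wide (y), standing on its teeth on the bench at one side of the board; origin under the grip's centre, level with its feet: four small round glides under the outer teeth. The plate over the teeth has its top 45 mm above the feet. Used noses first: drawn along the board's -x, its axes parallel to the board's, its middle over the board's middle line.
- rake_teeth (a point): point on the rake's underside below the grip's centre. Five plough-shaped teeth, to 3 mm above the feet, at the rake's y = -116, -58, 0, 58, 116 mm, spaced as the board's lines so that they run on them. Noses point to the rake's -x (tips at x = -48 mm); each widens over 48 mm, then is parallel from x = 0 to 22 mm, leaving 13 mm gaps at y = -87, -29, 29, 87 mm through which the 10 mm blanks pass.
- rake_grip (a point): centre of the rake's red grip bar, to be grasped from above across its thickness: 24 mm thick (x), 90 mm long (y), 45 to 90 mm above the feet; this point is 70 mm above the feet, at x = y = 0 of the rake; axes as the rake's
- blank1_mid (a point): centre of a square wooden dowel blank, 100 mm long (its x axis) and 10 x 10 mm, 14 g, lying loose and askew on the board, up to 18 degrees either way off the lines, its centre 5 to 35 mm from the board's middle towards the stop and within 3 mm of its lane's middle
- blank2_mid (a point): the same for the second blank
- blank3_mid (a point): the same for the third blank
- blank4_mid (a point): the same for the fourth blank
- mallet_mid (a point): middle of a round wooden mallet standing on its head, 82 mm across and 212 mm tall, on the side of the board away from the rake; leave alone
- glue_mid (a point): middle of a yellow glue bottle, 56 mm across and 150 mm tall, beside the board's far corner, on the left or the right; leave alone
- tin_mid (a point): middle of a tin, 76 mm across and 100 mm tall, beside the board's far corner, on the left or the right; leave alone
Things that resemble listed ones, but are neither listed nor needed, are in the scene too. Leave any green look-alike of the part that bears blank2_mid alone.

How it is judged:
On the way, in this order (a step that is already met when the one before it is completed fails the run):
1. the rake's teeth rest on the board behind the blanks (grip more than 70 mm beyond the board's middle, more than 1 N on the board for 0.2 s) (x of rake_grip in the frame of board above 0.07 m and contact force between rake and board above 1 N), for 0.2 s.
2. the teeth still rest on the board (more than 1 N for 0.2 s) as the grip passes the board's middle, within 30 mm (x of rake_grip in the frame of board between -0.03 and 0.03 m and contact force between rake and board above 1 N), for 0.2 s.
3. the teeth still rest on the board (more than 1 N for 0.2 s) near the stop strip, the grip more than 60 mm on the robot's side of the board's middle (x of rake_grip in the frame of board below -0.06 m and contact force between rake and board above 1 N), for 0.2 s.
At the end, for the whole second after the job is handed in: Four blanks flat on the board, each within 0.14 rad of its lines, rows at least 25 mm apart; the rake let go and at rest, standing upright (0.08 rad) on the bench itself (grip centre 64 to 76 mm up), not touching the board (angle between the x axis of each of blank1_mid, blank2_mid, blank3_mid, blank4_mid and the x axis of board, either way round below 0.14 rad and z of blank1_mid in the frame of board between 0.0235 and 0.0345 m and x of blank1_mid in the frame of board between -0.14 and 0.14 m and y of blank1_mid in the frame of board between -0.145 and 0.145 m and z of blank2_mid in the frame of board between 0.0235 and 0.0345 m and x of blank2_mid in the frame of board between -0.14 and 0.14 m and y of blank2_mid in the frame of board between -0.145 and 0.145 m and z of blank3_mid in the frame of board between 0.0235 and 0.0345 m and x of blank3_mid in the frame of board between -0.14 and 0.14 m and y of blank3_mid in the frame of board between -0.145 and 0.145 m and z of blank4_mid in the frame of board between 0.0235 and 0.0345 m and x of blank4_mid in the frame of board between -0.14 and 0.14 m and y of blank4_mid in the frame of board between -0.145 and 0.145 m and (y of blank2_mid in the frame of blank1_mid above 0.025 m or y of blank2_mid in the frame of blank1_mid below -0.025 m) and (y of blank3_mid in the frame of blank1_mid above 0.025 m or y of blank3_mid in the frame of blank1_mid below -0.025 m) and (y of blank3_mid in the frame of blank2_mid above 0.025 m or y of blank3_mid in the frame of blank2_mid below -0.025 m) and (y of blank4_mid in the frame of blank1_mid above 0.025 m or y of blank4_mid in the frame of blank1_mid below -0.025 m) and (y of blank4_mid in the frame of blank2_mid above 0.025 m or y of blank4_mid in the frame of blank2_mid below -0.025 m) and (y of blank4_mid in the frame of blank3_mid above 0.025 m or y of blank4_mid in the frame of blank3_mid below -0.025 m) and angle between rake's own z axis and vertical below 0.08 rad and height (world z) of rake_grip between 0.064 and 0.076 m and linear speed of rake below 0.02 m/s and contact force between rake and board below 0.1 N and contact force between rake and the fingers below 0.1 N).
It fails at once if the rake presses on the board with more than 12 N (contact force between rake and board above 12 N).
It fails at once if the mallet, the glue bottle or the tin is moved by more than 15 mm (distance of any of mallet_mid, glue_mid, tin_mid from where it was at the start of the episode above 0.015 m).
It also fails if it takes over 72 s, if anything falls off the work surface, if the arm or the gripper's body presses on something with over 40 N, if the wrist force passes 120 N, or if a joint passes its speed limit or range.

## Working session

There is one attempt and no reset: what is moved stays moved. The work goes in short steps, Python scripts to look and compute and a tool call to move; the robot and the scene stay as the last step left them, time stands still between calls to the robot, and variables do not carry over. Pictures are saved under pics/ and viewed, at most 10 in all, crops included, and the job is handed in when it is done.

Besides the shell and the picture viewer there is one more tool, called as name(argument=value, ...) on one line, values as JSON. jog_arm: Moves the arm, as the interface text tells. Its arguments: {"type":"object","properties":{"targets":{"type":"array","items":{"type":"object","properties":{"dx":{"type":"number"},"dy":{"type":"number"},"dz":{"type":"number"},"rx":{"type":"number"},"ry":{"type":"number"},"rz":{"type":"number"},"gripper":{"type":"number"}}}},"force":{"type":"number"}},"required":["targets"]}

```bash
ls; mkdir -p pics; python3 - <<'E'
from station import arm
import cv2,numpy as np
s=arm.get_state();print({k:np.round(v,3).tolist() for k,v in s.items()})
for n in("scene","top"):
    f=arm.grab_frame(n);cv2.imwrite(f"pics/{n}0.png",f["frame"][:,:,::-1]);np.savez(f"{n}0.npz",**f)
    print(n,f["fx"],f["cx"],f["cy"],np.round(f["view"],3).tolist())
E
```

```text
pics
{'t': 0.0, 'q': [-0.969, 0.359, 0.011, -0.0, -1.224, -0.288], 'qd': [-0.001, -0.001, 0.001, 0.0, -0.0, 0.001], 'joint_efforts': [0.0, -58.272, 29.306, 6.998, 0.007, -0.0], 'eef_pos': [0.208, -0.642, 0.248], 'ee_rot': [3.14, -0.0, -2.828], 'force': [0.952, 0.672, -0.366], 'moment': [0.024, 0.006, -0.014], 'gripper_force': 0.0, 'width': 0.088}
scene 460.6979192076041 281.0831237563504 205.40482426320125 [[0.801, 0.598, 0.019, -0.492], [0.389, -0.497, -0.776, -0.169], [-0.454, 0.629, -0.631, 1.32], [0.0, 0.0, 0.0, 1.0]]
top 429.6738659272191 281.2608870066368 208.27256978718015 [[0.125, -0.992, -0.001, -0.064], [-0.97, -0.122, -0.208, 0.624], [0.206, 0.027, -0.978, 1.124], [0.0, 0.0, 0.0, 1.0]]
```

View pics/top0.png

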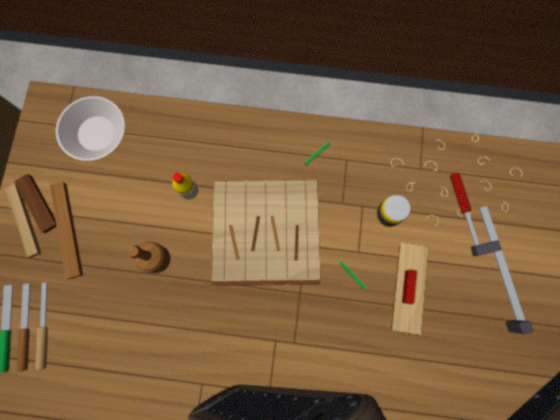

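View pics/scene0.png

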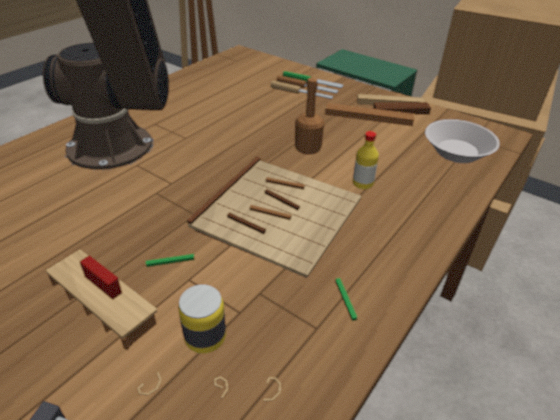

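```bash
cat > h.py <<'E'
import cv2,numpy as np
def ray(f,uv,z):
    "pixels -> world points on plane z"
    V=f["view"];R=V[:3,:3];c=-R.T@V[:3,3]
    uv=np.atleast_2d(uv).astype(float)
    d=np.c_[(uv[:,0]-f["cx"])/f["fx"],(uv[:,1]-f["cy"])/f["fy"],np.ones(len(uv))]@R
    return c+d*((z-c[2])/d[:,2])[:,None]
def cloud(f):
    z=f["z_map"];v,u=np.mgrid[:z.shape[0],:z.shape[1]]
    p=np.stack([(u-f["cx"])/f["fx"]*z,(v-f["cy"])/f["fy"]*z,z],-1)
    V=f["view"];return (p-V[:3,3])@V[:3,:3]
def blobs(m,amin=30):
    cs,_=cv2.findContours(m.astype(np.uint8),cv2.RETR_EXTERNAL,cv2.CHAIN_APPROX_NONE)
    return [c for c in cs if cv2.contourArea(c)>amin]
def rect(p):
    "min area rect of xy points, mm"
    r=cv2.minAreaRect((p[:,:2]*1000).astype(np.float32));return [np.round(x,1) for x in r]
E
python3 - <<'E'
from h import *
f=dict(np.load("top0.npz"));I=f["frame"].astype(int);P=cloud(f);Z=P[...,2]
print("bench z",[np.round(Z[r,c]*1000,1) for r,c in((130,230),(330,330),(240,340))])
m=np.zeros(Z.shape,bool);m[170:290,205:330]=1
for c in blobs(m&(Z>.016)): print("board",rect(ray(f,c[:,0],.024)))
b=m&(Z>.016)&(Z<.045);b[:,:]=cv2.erode(b.astype(np.uint8),np.ones((7,7)))
q=P[b];A=np.c_[q[:,:2],np.ones(len(q))];k,*_=np.linalg.lstsq(A,q[:,2],rcond=None);print("plane",k,len(q))
m[:]=0;m[235:340,385:435]=1
for c in blobs(m&(Z>.03)): print("rake",rect(ray(f,c[:,0],.045)))
red=(I[...,0]>90)&(I[...,1]<50)&(I[...,2]<50)
for c in blobs(red&(Z>.05)): 
    x=rect(ray(f,c[:,0],.09)); print("red .09",x,c[:,0].mean(0))
g=f["frame"][160:300,205:330];dark=cv2.cvtColor(g,cv2.COLOR_RGB2GRAY)
mm=np.zeros(Z.shape,bool);mm[205:268,218:313]=(dark<110)[45:108,13:108]
for c in blobs(mm,40):print("blank",rect(ray(f,c[:,0],.034)))
for n,(a,bb,cc,d) in dict(mallet=(235,275,125,170),glue=(165,200,165,200),tin=(190,228,376,415)).items():
    m[:]=0;m[a:bb,cc:d]=1
    for c in blobs(m&(Z>.05)):
        k=np.zeros(Z.shape,np.uint8);cv2.drawContours(k,[c],-1,1,-1);q=P[(k>0)&(Z>.05)];print(n,np.round(np.median(q,0),3),np.round(q.max(0),3),q.min(0).round(3))
f=dict(np.load("scene0.npz"));I=f["frame"].astype(int);P=cloud(f)
red=(I[...,0]>90)&(I[...,1]<50)&(I[...,2]<50);red[:,200:]=0
q=P[red];print("scene red",q.min(0).round(3),q.max(0).round(3),q[q[:,2]>.086].mean(0),rect(q[q[:,2]>.086]))
v=cv2.resize(dict(np.load("top0.npz"))["frame"][170:350,200:440],None,fx=3.3,fy=3.3,interpolation=2)[:,:,::-1];cv2.imwrite("pics/c1.png",v)
E
```

```text
bench z [np.float64(1.9), np.float64(-0.3), np.float64(-1.3)]
board [array([564.5,  50.9]), array([302. , 299.8]), np.float64(7.8)]
plane [-0.02386279 -0.00149502  0.03747648] 6274
rake [array([ 458. , -358.9]), array([ 77.2, 237.2]), np.float64(88.3)]
red .09 [array([ 458.1, -343.1]), array([27.2, 84. ]), np.float64(88.3)] [409.12658228 286.27848101]
red .09 [array([673.4, 307.6]), array([24.7, 17.4]), np.float64(52.6)] [177.80952381 177.19047619]
blank [array([544.1, -38. ]), array([95.8,  7.9]), np.float64(4.7)]
blank [array([553.7,  79.2]), array([ 8.3, 95.3]), np.float64(88.5)]
mallet [0.447 0.336 0.098] [0.49  0.385 1.229] [ 0.382 -0.017  0.051]
glue [0.652 0.284 0.102] [0.687 0.316 0.154] [0.631 0.264 0.05 ]
tin [ 0.655 -0.289  0.098] [ 0.695 -0.017  1.229] [ 0.382 -0.331  0.05 ]
scene red [ 0.419 -0.62   0.076] [ 1.06  -0.342  0.711] [ 0.4718208  -0.35626065  0.09727445] [array([ 746. , -467.4]), array([ 47.1, 696.9]), np.float64(67.9)]
```

View pics/c1.png

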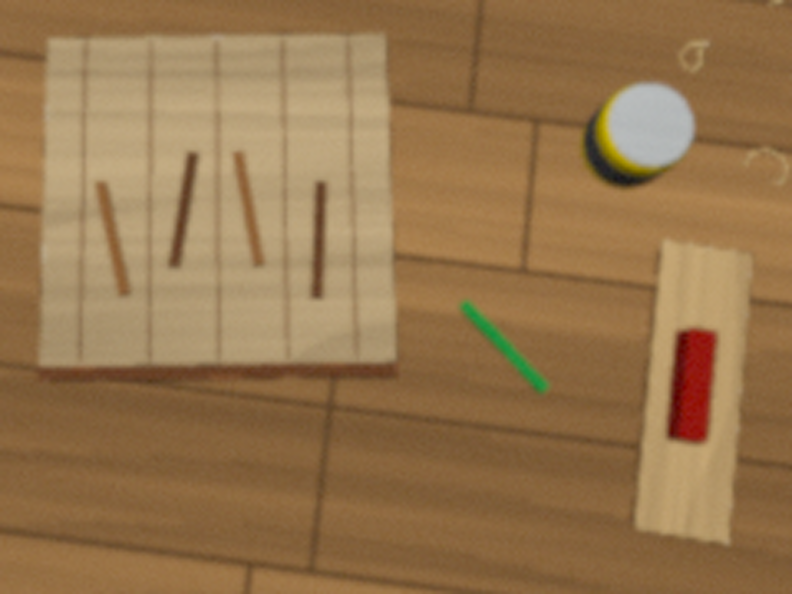

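```bash
python3 - <<'E'
from h import *
for n in("top","scene"):
    f=dict(np.load(n+"0.npz"));I=f["frame"].astype(int);P=cloud(f);Z=P[...,2]
    X,Y=P[...,0],P[...,1]
    bench=(abs(Z)<.012)&(X>.3)&(X<.8)&(abs(Y)<.45)
    def fit(m):
        q=P[m]
        for _ in range(4):
            A=np.c_[q[:,:2]-[.5645,.051],np.ones(len(q))];k,*_=np.linalg.lstsq(A,q[:,2],rcond=None);r=q[:,2]-A@k;q=q[abs(r)<2.5*r.std()+1e-6]
        return k.round(4),round(r.std(),4),len(q)
    print(n,"bench",fit(bench))
    th=np.radians(7.8);c,s=np.cos(th),np.sin(th)
    bx=(X-.5645)*c+(Y-.051)*s;by=-(X-.5645)*s+(Y-.051)*c
    print(" board",fit((bx>-.12)&(bx<.14)&(abs(by)<.14)&(Z>.014)&(Z<.034)&(I.sum(-1)>300)))
    near=(abs(X-.458)<.16)&(abs(Y+.355)<.07)
    red=(I[...,0]>80)&(I[...,1]<60)&(I[...,2]<60)
    p=P[near&(Z>.035)&(Z<.055)&~red];print(" plate",rect(p),len(p))
    p=P[near&(Z>.08)&(Z<.1)&red];print(" grip",rect(p),p.mean(0).round(4),len(p))
f=dict(np.load("scene0.npz"))
cv2.imwrite("pics/c2.png",cv2.resize(f["frame"][240:350,30:180],None,fx=5,fy=5,interpolation=2)[:,:,::-1])
f=dict(np.load("top0.npz"))
# central inlaid line in the crop: (217,40)->(219? ,360)
uv=np.array([[217,42],[220,355],[84,42],[80,355],[349,42],[357,355]])/3.3+[200,170]-.35
print(ray(f,uv,.024).round(4))
E
```

```text
top bench (array([-0.0003,  0.0007, -0.001 ]), np.float64(0.0023), 37074)
 board (array([-0.0201, -0.0015,  0.023 ]), np.float64(0.0022), 8191)
 plate [array([ 458.3, -359.8]), array([ 78.3, 238. ]), np.float64(88.5)] 2099
 grip [array([ 458. , -348.5]), array([21.6, 84.9]), np.float64(88.3)] [ 0.4579 -0.3471  0.0881] 269
scene bench (array([-0.0006,  0.0003,  0.0004]), np.float64(0.0012), 42485)
 board (array([-0.0202, -0.0022,  0.0245]), np.float64(0.0012), 7721)
 plate [array([ 460.7, -361.3]), array([ 76.6, 241.1]), np.float64(88.3)] 3482
 grip [array([ 462.1, -352.5]), array([22.1, 87.9]), np.float64(88.0)] [ 0.4649 -0.353   0.0897] 447
[[ 0.7068  0.071   0.024 ]
 [ 0.4371  0.0323  0.024 ]
 [ 0.6922  0.1872  0.024 ]
 [ 0.4224  0.149   0.024 ]
 [ 0.7214 -0.0443  0.024 ]
 [ 0.4516 -0.082   0.024 ]]
```

View pics/c2.png

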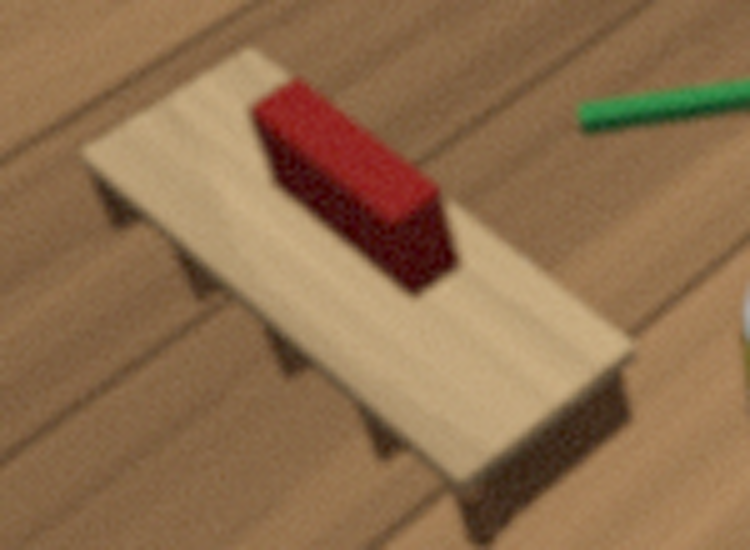

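jog_arm(targets=[{"dx": -41,"dy": 25,"dz": 8,"rz": -0.12},{"dx": -82,"dy": 50,"dz": 17,"rz": -0.24},{"dx": -123,"dy": 75,"dz": 25,"rz": -0.36},{"dx": -164,"dy": 100,"dz": 34,"rz": -0.48},{"dx": -205,"dy": 125,"dz": 42,"rz": -0.6},{"dx": -246,"dy": 150,"dz": 51,"rz": -0.72},{"dx": -287,"dy": 175,"dz": 59,"rz": -0.84},{"dx": -329,"dy": 201,"dz": 68,"rz": -0.96,"gripper": 0}])

```text
invalid input at $.targets[0]: expected keys dx, dy, dz, rx, ry, rz, gripper
```

jog_arm(targets=[{"rz": -0.12},{"rz": -0.24},{"rz": -0.36},{"rz": -0.48},{"rz": -0.6},{"rz": -0.72},{"rz": -0.84},{"rz": -0.96}])

```text
invalid input at $.targets[0]: expected keys dx, dy, dz, rx, ry, rz, gripper
```

jog_arm(targets=[{"rz": -0.12},{"rz": -0.24},{"rz": -0.36},{"rz": -0.48},{"rz": -0.6},{"rz": -0.72},{"rz": -0.8},{"rz": -0.88}])

```text
invalid input at $.targets[0]: expected keys dx, dy, dz, rx, ry, rz, gripper
```

jog_arm(targets=[{"dx": -41,"dy": 25,"dz": 8,"rx": 0,"ry": 0,"rz": -0.12,"gripper": 0},{"dx": -82,"dy": 50,"dz": 17,"rx": 0,"ry": 0,"rz": -0.24,"gripper": 0},{"dx": -123,"dy": 75,"dz": 25,"rx": 0,"ry": 0,"rz": -0.36,"gripper": 0},{"dx": -164,"dy": 100,"dz": 34,"rx": 0,"ry": 0,"rz": -0.48,"gripper": 0},{"dx": -205,"dy": 125,"dz": 42,"rx": 0,"ry": 0,"rz": -0.6,"gripper": 0},{"dx": -246,"dy": 150,"dz": 51,"rx": 0,"ry": 0,"rz": -0.72,"gripper": 0},{"dx": -287,"dy": 175,"dz": 59,"rx": 0,"ry": 0,"rz": -0.84,"gripper": 0},{"dx": -329,"dy": 201,"dz": 68,"rx": 0,"ry": 0,"rz": -0.96,"gripper": 0}])

```text
t: 0.77
eef_pos: [0.4229, -0.391, 0.1903]
ee_rot: [3.141, 0.0, -1.862]
force: [1.7, -0.4, -1.2]
width: 0.0877
gripper_force: 0.0
```

jog_arm(targets=[{"dx": 0,"dy": 0,"dz": 0,"rx": 0,"ry": 0,"rz": -0.12,"gripper": 0},{"dx": 0,"dy": 0,"dz": 0,"rx": 0,"ry": 0,"rz": -0.24,"gripper": 0},{"dx": 0,"dy": 0,"dz": 0,"rx": 0,"ry": 0,"rz": -0.36,"gripper": 0},{"dx": 0,"dy": 0,"dz": 0,"rx": 0,"ry": 0,"rz": -0.48,"gripper": 0},{"dx": 0,"dy": 0,"dz": 0,"rx": 0,"ry": 0,"rz": -0.6,"gripper": 0},{"dx": 0,"dy": 0,"dz": 0,"rx": 0,"ry": 0,"rz": -0.72,"gripper": 0},{"dx": 0,"dy": 0,"dz": 0,"rx": 0,"ry": 0,"rz": -0.84,"gripper": 0},{"dx": 0,"dy": 0,"dz": 0,"rx": 0,"ry": 0,"rz": -0.96,"gripper": 0}])

```text
t: 1.43
eef_pos: [0.4219, -0.3927, 0.1904]
ee_rot: [3.141, 0.001, -0.902]
force: [-0.1, -0.0, 0.3]
width: 0.0874
gripper_force: 0.0
```

jog_arm(targets=[{"dx": 0,"dy": 0,"dz": 0,"rx": 0,"ry": 0,"rz": -0.12,"gripper": 0},{"dx": 0,"dy": 0,"dz": 0,"rx": 0,"ry": 0,"rz": -0.24,"gripper": 0},{"dx": 0,"dy": 0,"dz": 0,"rx": 0,"ry": 0,"rz": -0.36,"gripper": 0},{"dx": 0,"dy": 0,"dz": 0,"rx": 0,"ry": 0,"rz": -0.48,"gripper": 0},{"dx": 0,"dy": 0,"dz": 0,"rx": 0,"ry": 0,"rz": -0.6,"gripper": 0},{"dx": 0,"dy": 0,"dz": 0,"rx": 0,"ry": 0,"rz": -0.72,"gripper": 0},{"dx": 0,"dy": 0,"dz": 0,"rx": 0,"ry": 0,"rz": -0.8,"gripper": 0},{"dx": 0,"dy": 0,"dz": 0,"rx": 0,"ry": 0,"rz": -0.88,"gripper": 0}])

```text
t: 2.1
eef_pos: [0.4218, -0.3927, 0.1904]
ee_rot: [-3.141, 0.001, -0.024]
force: [-0.1, 0.1, -0.9]
width: 0.0876
gripper_force: 0.0
```

jog_arm(targets=[{"dx": 18,"dy": -22,"dz": 10,"rx": 0,"ry": 0,"rz": 0.006,"gripper": 0},{"dx": 36,"dy": -45,"dz": 20,"rx": 0,"ry": 0,"rz": 0.006,"gripper": 0},{"dx": 36,"dy": -45,"dz": 45,"rx": 0,"ry": 0,"rz": 0.006,"gripper": 0},{"dx": 36,"dy": -45,"dz": 70,"rx": 0,"ry": 0,"rz": 0.006,"gripper": 0},{"dx": 36,"dy": -45,"dz": 90,"rx": 0,"ry": 0,"rz": 0.006,"gripper": 0},{"dx": 36,"dy": -45,"dz": 105,"rx": 0,"ry": 0,"rz": 0.006,"gripper": 0},{"dx": 36,"dy": -45,"dz": 114,"rx": 0,"ry": 0,"rz": 0.006,"gripper": 0},{"dx": 36,"dy": -45,"dz": 114,"rx": 0,"ry": 0,"rz": 0.006,"gripper": 0}])

```text
t: 2.77
eef_pos: [0.458, -0.3483, 0.0745]
ee_rot: [-3.14, 0.004, -0.034]
force: [-0.9, -0.1, 0.5]
width: 0.0875
gripper_force: 0.0
```

jog_arm(targets=[{"dx": 0,"dy": 0,"dz": 0,"rx": 0,"ry": 0,"rz": 0,"gripper": 1},{"dx": 0,"dy": 0,"dz": 0,"rx": 0,"ry": 0,"rz": 0,"gripper": 1},{"dx": 0,"dy": 0,"dz": 0,"rx": 0,"ry": 0,"rz": 0,"gripper": 1},{"dx": 0,"dy": 0,"dz": 0,"rx": 0,"ry": 0,"rz": 0,"gripper": 1},{"dx": 0,"dy": 0,"dz": 0,"rx": 0,"ry": 0,"rz": 0,"gripper": 1},{"dx": 0,"dy": 0,"dz": 0,"rx": 0,"ry": 0,"rz": 0,"gripper": 1},{"dx": 0,"dy": 0,"dz": 0,"rx": 0,"ry": 0,"rz": 0,"gripper": 1},{"dx": 0,"dy": 0,"dz": 0,"rx": 0,"ry": 0,"rz": 0,"gripper": 1}], force=45)

```text
t: 3.43
eef_pos: [0.4593, -0.3489, 0.0769]
ee_rot: [3.142, -0.0, -0.034]
force: [-0.3, 1.0, -0.0]
width: 0.0397
gripper_force: 0.0
```

jog_arm(targets=[{"dx": 0,"dy": 0,"dz": 0,"rx": 0,"ry": 0,"rz": 0,"gripper": 1},{"dx": 0,"dy": 0,"dz": 0,"rx": 0,"ry": 0,"rz": 0,"gripper": 1},{"dx": 0,"dy": 0,"dz": 0,"rx": 0,"ry": 0,"rz": 0,"gripper": 1},{"dx": 0,"dy": 0,"dz": 0,"rx": 0,"ry": 0,"rz": 0,"gripper": 1},{"dx": 0,"dy": 0,"dz": 0,"rx": 0,"ry": 0,"rz": 0,"gripper": 1},{"dx": 0,"dy": 0,"dz": 0,"rx": 0,"ry": 0,"rz": 0,"gripper": 1},{"dx": 0,"dy": 0,"dz": 0,"rx": 0,"ry": 0,"rz": 0,"gripper": 1},{"dx": 0,"dy": 0,"dz": 0,"rx": 0,"ry": 0,"rz": 0,"gripper": 1}], force=45)

```text
t: 4.1
eef_pos: [0.4593, -0.3489, 0.0767]
ee_rot: [-3.142, 0.0, -0.034]
force: [0.6, 0.1, -0.3]
width: 0.0235
gripper_force: 45.0
```

jog_arm(targets=[{"dx": 0,"dy": 0,"dz": -10,"rx": 0,"ry": 0,"rz": 0,"gripper": 1},{"dx": 0,"dy": 0,"dz": -25,"rx": 0,"ry": 0,"rz": 0,"gripper": 1},{"dx": 0,"dy": 0,"dz": -45,"rx": 0,"ry": 0,"rz": 0,"gripper": 1},{"dx": 0,"dy": 0,"dz": -70,"rx": 0,"ry": 0,"rz": 0,"gripper": 1},{"dx": 0,"dy": 0,"dz": -95,"rx": 0,"ry": 0,"rz": 0,"gripper": 1},{"dx": 0,"dy": 0,"dz": -115,"rx": 0,"ry": 0,"rz": 0,"gripper": 1},{"dx": 0,"dy": 0,"dz": -130,"rx": 0,"ry": 0,"rz": 0,"gripper": 1},{"dx": 0,"dy": 0,"dz": -130,"rx": 0,"ry": 0,"rz": 0,"gripper": 1}])

```text
t: 4.77
eef_pos: [0.4606, -0.3496, 0.2108]
ee_rot: [3.139, -0.005, -0.033]
force: [1.1, -0.9, -2.5]
width: 0.0238
gripper_force: 45.0
```

jog_arm(targets=[{"dx": 10,"dy": -20,"dz": 0,"rx": 0,"ry": 0,"rz": 0.1,"gripper": 1},{"dx": 22,"dy": -47,"dz": 0,"rx": 0,"ry": 0,"rz": 0.2,"gripper": 1},{"dx": 35,"dy": -75,"dz": 0,"rx": 0,"ry": 0,"rz": 0.3,"gripper": 1},{"dx": 48,"dy": -102,"dz": 0,"rx": 0,"ry": 0,"rz": 0.4,"gripper": 1},{"dx": 61,"dy": -130,"dz": 0,"rx": 0,"ry": 0,"rz": 0.5,"gripper": 1},{"dx": 74,"dy": -157,"dz": 0,"rx": 0,"ry": 0,"rz": 0.6,"gripper": 1},{"dx": 87,"dy": -184,"dz": 0,"rx": 0,"ry": 0,"rz": 0.7,"gripper": 1},{"dx": 100,"dy": -211,"dz": 0,"rx": 0,"ry": 0,"rz": 0.8,"gripper": 1}])

```text
t: 5.43
eef_pos: [0.566, -0.1398, 0.2058]
ee_rot: [3.141, 0.002, -0.839]
force: [0.6, -0.1, -3.3]
width: 0.0239
gripper_force: 45.0
```

```bash
cat > to.py <<'E'
import sys,numpy as np
from station import arm
from scipy.spatial.transform import Rotation as Ro
# board: usage to.py bx by z [tilt psi]
a=[float(v) for v in sys.argv[1:]];bx,by,z=a[:3];tilt=a[3] if len(a)>3 else 0.;psi=a[4] if len(a)>4 else -1.431
s=arm.get_state();R=Ro.from_euler("xyz",s["ee_rot"]);th=np.radians(8.0);c,sn=np.cos(th),np.sin(th)
p=np.array([.5645+bx*c-by*sn,.0507+bx*sn+by*c,z])
# tilt: slope dz/dx along board x = rotation by -tilt about board y
T=Ro.from_rotvec(-tilt*np.array([-sn,c,0]))*Ro.from_euler("xyz",[np.pi,0,psi])
print("d mm",((p-s["eef_pos"])@R.as_matrix()*1000).round(1),"rv",(R.inv()*T).as_rotvec().round(4))
d=s["eef_pos"]-[.5645,.0507,0];print("t",round(s["t"],2),"board xyz",np.round([d[0]*c+d[1]*sn,-d[0]*sn+d[1]*c,d[2]],4),"rot",np.round(s["ee_rot"],4),"F",np.round(s["force"],2),"M",np.round(s["moment"],2))
E
python3 to.py .11 0 .150 0
```

```text
d mm [ -81.3 -217.5   55.6] rv [0.0015 0.0012 0.592 ]
t 5.43 board xyz [-0.025  -0.1889  0.2058] rot [ 3.1405e+00  1.5000e-03 -8.3900e-01] F [ 0.64 -0.1  -3.31] M [-0.04 -0.   -0.03]
```

jog_arm(targets=[{"dx": -12,"dy": -30,"dz": 5,"rx": 0,"ry": 0,"rz": 0.1,"gripper": 1},{"dx": -24,"dy": -62,"dz": 10,"rx": 0,"ry": 0,"rz": 0.2,"gripper": 1},{"dx": -37,"dy": -95,"dz": 15,"rx": 0,"ry": 0,"rz": 0.3,"gripper": 1},{"dx": -50,"dy": -130,"dz": 20,"rx": 0,"ry": 0,"rz": 0.4,"gripper": 1},{"dx": -62,"dy": -165,"dz": 30,"rx": 0,"ry": 0,"rz": 0.5,"gripper": 1},{"dx": -75,"dy": -195,"dz": 40,"rx": 0,"ry": 0,"rz": 0.592,"gripper": 1},{"dx": -81,"dy": -217,"dz": 50,"rx": 0,"ry": 0,"rz": 0.592,"gripper": 1},{"dx": -81,"dy": -217,"dz": 55,"rx": 0,"ry": 0,"rz": 0.592,"gripper": 1}])

```text
t: 6.1
eef_pos: [0.6733, 0.0683, 0.1485]
ee_rot: [3.139, 0.0, -1.423]
force: [0.3, -0.2, -2.7]
width: 0.0238
gripper_force: 45.0
```

jog_arm(targets=[{"dx": 0,"dy": 0,"dz": 0,"rx": 0,"ry": 0,"rz": 0,"gripper": 1},{"dx": 0,"dy": 0,"dz": 0,"rx": 0,"ry": 0,"rz": 0,"gripper": 1},{"dx": 0,"dy": 0,"dz": 0,"rx": 0,"ry": 0,"rz": 0,"gripper": 1},{"dx": 0,"dy": 0,"dz": 0,"rx": 0,"ry": 0,"rz": 0,"gripper": 1},{"dx": 0,"dy": 0,"dz": 0,"rx": 0,"ry": 0,"rz": 0,"gripper": 1},{"dx": 0,"dy": 0,"dz": 0,"rx": 0,"ry": 0,"rz": 0,"gripper": 1},{"dx": 0,"dy": 0,"dz": 0,"rx": 0,"ry": 0,"rz": 0,"gripper": 1},{"dx": 0,"dy": 0,"dz": 0,"rx": 0,"ry": 0,"rz": 0,"gripper": 1}])

```text
t: 6.77
eef_pos: [0.6727, 0.0642, 0.1521]
ee_rot: [-3.141, 0.0, -1.426]
force: [-0.1, -0.6, -2.1]
width: 0.0236
gripper_force: 45.0
```

```bash
python3 to.py .11 0 .115 -.0195; python3 - <<'E'
from station import arm
from h import *
fs=arm.grab_frame("scene");np.savez("scene1.npz",**fs);ft=arm.grab_frame("top");np.savez("top1.npz",**ft)
a=cv2.resize(fs["frame"][100:300,160:400],None,fx=2.5,fy=2.5);b=cv2.resize(ft["frame"][140:300,190:350],None,fx=3.1,fy=3.1)
cv2.imwrite("pics/d1.png",a[:,:,::-1])
for f,n in((fs,"scene"),(ft,"top")):
    I=f["frame"].astype(int);P=cloud(f);Z=P[...,2]
    near=(abs(P[...,0]-.67)<.16)&(abs(P[...,1]-.065)<.16)
    red=(I[...,0]>80)&(I[...,1]<60)&(I[...,2]<60)
    p=P[near&(Z>.104)&(Z<.126)&~red&(I[...,0]>90)&(I[...,0]>I[...,2]+15)];print(n,"plate",rect(p),len(p),"mean",p.mean(0).round(3))
E
```

```text
d mm [-1.7 -1.  37.1] rv [-0.0201  0.0001  0.0048]
t 6.77 board xyz [ 0.109  -0.0017  0.1521] rot [-3.1410e+00  1.0000e-04 -1.4262e+00] F [-0.07 -0.64 -2.08] M [0.04 0.05 0.02]
scene plate [array([664.4,  61.9]), array([ 77. , 242.1]), np.float64(8.3)] 1596 mean [0.676 0.012 0.12 ]
top plate [array([662.2,  64.1]), array([ 77.6, 239.7]), np.float64(8.4)] 1648 mean [0.659 0.061 0.119]
```

View pics/d1.png

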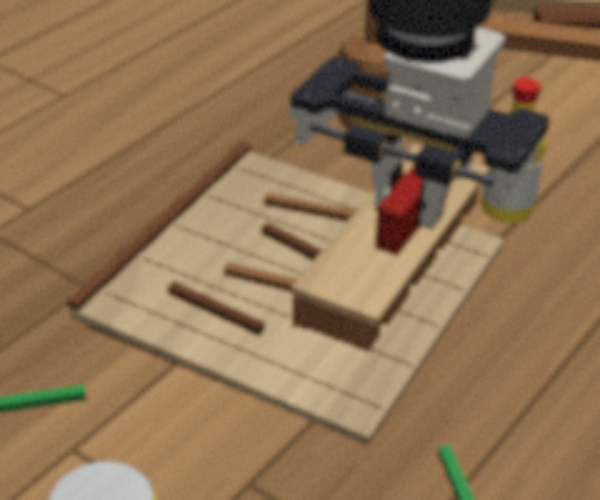

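jog_arm(targets=[{"dx": -0.5,"dy": 0,"dz": 10,"rx": -0.01,"ry": 0,"rz": 0.005,"gripper": 1},{"dx": -1,"dy": -1,"dz": 20,"rx": -0.02,"ry": 0,"rz": 0.005,"gripper": 1},{"dx": -1.7,"dy": -1,"dz": 30,"rx": -0.02,"ry": 0,"rz": 0.005,"gripper": 1},{"dx": -1.7,"dy": -1,"dz": 38,"rx": -0.02,"ry": 0,"rz": 0.005,"gripper": 1},{"dx": -1.7,"dy": -1,"dz": 43,"rx": -0.02,"ry": 0,"rz": 0.005,"gripper": 1},{"dx": -1.7,"dy": -1,"dz": 47,"rx": -0.02,"ry": 0,"rz": 0.005,"gripper": 1},{"dx": -1.7,"dy": -1,"dz": 47,"rx": -0.02,"ry": 0,"rz": 0.005,"gripper": 1},{"dx": -1.7,"dy": -1,"dz": 47,"rx": -0.02,"ry": 0,"rz": 0.005,"gripper": 1}])

```text
t: 7.53
eef_pos: [0.6734, 0.0662, 0.1046]
ee_rot: [3.121, -0.0, -1.431]
force: [0.1, 0.0, -1.9]
width: 0.0237
gripper_force: 45.0
```

```bash
python3 to.py .11 0 .1 -.0195
```

```text
d mm [ 0.2 -0.1  4.6] rv [ 0.0007 -0.0002  0.0003]
t 7.53 board xyz [0.11   0.0002 0.1046] rot [ 3.1214e+00 -2.0000e-04 -1.4307e+00] F [ 0.1   0.03 -1.91] M [0.07 0.01 0.02]
```

jog_arm(targets=[{"dx": 0,"dy": 0,"dz": 1,"rx": 0,"ry": 0,"rz": 0,"gripper": 1},{"dx": 0,"dy": 0,"dz": 2,"rx": 0,"ry": 0,"rz": 0,"gripper": 1},{"dx": 0,"dy": 0,"dz": 3,"rx": 0,"ry": 0,"rz": 0,"gripper": 1},{"dx": 0,"dy": 0,"dz": 3.5,"rx": 0,"ry": 0,"rz": 0,"gripper": 1},{"dx": 0,"dy": 0,"dz": 4,"rx": 0,"ry": 0,"rz": 0,"gripper": 1},{"dx": 0,"dy": 0,"dz": 4,"rx": 0,"ry": 0,"rz": 0,"gripper": 1},{"dx": 0,"dy": 0,"dz": 4,"rx": 0,"ry": 0,"rz": 0,"gripper": 1},{"dx": 0,"dy": 0,"dz": 4,"rx": 0,"ry": 0,"rz": 0,"gripper": 1}])

```text
t: 8.2
eef_pos: [0.6733, 0.0663, 0.1008]
ee_rot: [3.122, -0.0, -1.431]
force: [-0.1, 0.5, -3.0]
width: 0.0233
gripper_force: 45.0
```

jog_arm(targets=[{"dx": 0,"dy": 0,"dz": 0.3,"rx": 0,"ry": 0,"rz": 0,"gripper": 1},{"dx": 0,"dy": 0,"dz": 0.6,"rx": 0,"ry": 0,"rz": 0,"gripper": 1},{"dx": 0,"dy": 0,"dz": 0.8,"rx": 0,"ry": 0,"rz": 0,"gripper": 1},{"dx": 0,"dy": 0,"dz": 1,"rx": 0,"ry": 0,"rz": 0,"gripper": 1},{"dx": 0,"dy": 0,"dz": 1,"rx": 0,"ry": 0,"rz": 0,"gripper": 1},{"dx": 0,"dy": 0,"dz": 1,"rx": 0,"ry": 0,"rz": 0,"gripper": 1},{"dx": 0,"dy": 0,"dz": 1,"rx": 0,"ry": 0,"rz": 0,"gripper": 1},{"dx": 0,"dy": 0,"dz": 1,"rx": 0,"ry": 0,"rz": 0,"gripper": 1}])

```text
t: 8.87
eef_pos: [0.6733, 0.0662, 0.0997]
ee_rot: [3.122, -0.0, -1.431]
force: [-0.1, -0.9, -3.0]
width: 0.0241
gripper_force: 45.0
```

jog_arm(targets=[{"dx": 0,"dy": 0,"dz": 0.3,"rx": 0,"ry": 0,"rz": 0,"gripper": 1},{"dx": 0,"dy": 0,"dz": 0.6,"rx": 0,"ry": 0,"rz": 0,"gripper": 1},{"dx": 0,"dy": 0,"dz": 0.8,"rx": 0,"ry": 0,"rz": 0,"gripper": 1},{"dx": 0,"dy": 0,"dz": 1,"rx": 0,"ry": 0,"rz": 0,"gripper": 1},{"dx": 0,"dy": 0,"dz": 1,"rx": 0,"ry": 0,"rz": 0,"gripper": 1},{"dx": 0,"dy": 0,"dz": 1,"rx": 0,"ry": 0,"rz": 0,"gripper": 1},{"dx": 0,"dy": 0,"dz": 1,"rx": 0,"ry": 0,"rz": 0,"gripper": 1},{"dx": 0,"dy": 0,"dz": 1,"rx": 0,"ry": 0,"rz": 0,"gripper": 1}])

```text
t: 9.53
eef_pos: [0.6732, 0.0662, 0.0988]
ee_rot: [3.122, -0.0, -1.431]
force: [-0.2, -0.6, -2.1]
width: 0.0239
gripper_force: 45.0
```

```bash
python3 to.py .11 0 .098 -.0195
```

```text
d mm [ 0.3 -0.2  0.8] rv [ 0.0005 -0.0001  0.0002]
t 9.53 board xyz [0.1098 0.0003 0.0988] rot [ 3.1216e+00 -1.0000e-04 -1.4308e+00] F [-0.17 -0.62 -2.08] M [ 0.06  0.04 -0.01]
```

jog_arm(targets=[{"dx": 0,"dy": 0,"dz": 0.3,"rx": 0,"ry": 0,"rz": 0,"gripper": 1},{"dx": 0,"dy": 0,"dz": 0.6,"rx": 0,"ry": 0,"rz": 0,"gripper": 1},{"dx": 0,"dy": 0,"dz": 0.8,"rx": 0,"ry": 0,"rz": 0,"gripper": 1},{"dx": 0,"dy": 0,"dz": 0.8,"rx": 0,"ry": 0,"rz": 0,"gripper": 1},{"dx": 0,"dy": 0,"dz": 0.8,"rx": 0,"ry": 0,"rz": 0,"gripper": 1},{"dx": 0,"dy": 0,"dz": 0.8,"rx": 0,"ry": 0,"rz": 0,"gripper": 1},{"dx": 0,"dy": 0,"dz": 0.8,"rx": 0,"ry": 0,"rz": 0,"gripper": 1},{"dx": 0,"dy": 0,"dz": 0.8,"rx": 0,"ry": 0,"rz": 0,"gripper": 1}])

```text
t: 10.2
eef_pos: [0.6733, 0.0662, 0.0984]
ee_rot: [3.122, -0.0, -1.431]
force: [-3.1, -0.1, 5.0]
width: 0.0239
gripper_force: 45.0
```

```bash
python3 to.py .11 0 .098 -.0195
```

```text
d mm [ 0.2 -0.1  0.4] rv [ 0.0002 -0.0001  0.0003]
t 10.2 board xyz [0.1099 0.0002 0.0984] rot [ 3.1219e+00 -1.0000e-04 -1.4307e+00] F [-3.08 -0.07  5.03] M [ 0.05  1.25 -0.01]
```

jog_arm(targets=[{"dx": 0,"dy": 1,"dz": -0.2,"rx": 0,"ry": 0,"rz": 0,"gripper": 1},{"dx": 0,"dy": 3,"dz": -0.2,"rx": 0,"ry": 0,"rz": 0,"gripper": 1},{"dx": 0,"dy": 5,"dz": -0.2,"rx": 0,"ry": 0,"rz": 0,"gripper": 1},{"dx": 0,"dy": 7,"dz": -0.2,"rx": 0,"ry": 0,"rz": 0,"gripper": 1},{"dx": 0,"dy": 9,"dz": -0.2,"rx": 0,"ry": 0,"rz": 0,"gripper": 1},{"dx": 0,"dy": 11,"dz": -0.2,"rx": 0,"ry": 0,"rz": 0,"gripper": 1},{"dx": 0,"dy": 13,"dz": -0.2,"rx": 0,"ry": 0,"rz": 0,"gripper": 1},{"dx": 0,"dy": 15,"dz": -0.2,"rx": 0,"ry": 0,"rz": 0,"gripper": 1}])

```text
t: 10.87
eef_pos: [0.6587, 0.0643, 0.0988]
ee_rot: [3.123, 0.0, -1.431]
force: [4.5, 1.1, 3.1]
width: 0.0236
gripper_force: 45.0
```

```bash
python3 to.py .095 0 .098 -.0195
```

```text
d mm [0.3 0.1 0.8] rv [-0.0006 -0.      0.0004]
t 10.87 board xyz [0.0951 0.0003 0.0988] rot [ 3.1227  0.     -1.4306] F [4.48 1.13 3.12] M [ 0.26 -1.44  0.01]
```

jog_arm(targets=[{"dx": 0,"dy": 2.5,"dz": 0,"rx": 0,"ry": 0,"rz": 0,"gripper": 1},{"dx": 0,"dy": 5,"dz": 0,"rx": 0,"ry": 0,"rz": 0,"gripper": 1},{"dx": 0,"dy": 7.5,"dz": 0,"rx": 0,"ry": 0,"rz": 0,"gripper": 1},{"dx": 0,"dy": 10,"dz": 0,"rx": 0,"ry": 0,"rz": 0,"gripper": 1},{"dx": 0,"dy": 12.5,"dz": 0,"rx": 0,"ry": 0,"rz": 0,"gripper": 1},{"dx": 0,"dy": 15,"dz": 0,"rx": 0,"ry": 0,"rz": 0,"gripper": 1},{"dx": 0,"dy": 17.5,"dz": 0,"rx": 0,"ry": 0,"rz": 0,"gripper": 1},{"dx": 0,"dy": 20,"dz": 0,"rx": 0,"ry": 0,"rz": 0,"gripper": 1}])

```text
t: 11.53
eef_pos: [0.6387, 0.0614, 0.0991]
ee_rot: [3.122, 0.0, -1.431]
force: [5.3, 1.1, 4.7]
width: 0.0235
gripper_force: 45.0
```

```bash
python3 to.py .075 0 .098 -.0195
```

```text
d mm [ 0.3 -0.   1.1] rv [-0.0004  0.      0.0003]
t 11.53 board xyz [0.075  0.0003 0.0991] rot [ 3.1225  0.     -1.4307] F [5.34 1.13 4.69] M [ 0.35 -1.95 -0.01]
```

jog_arm(targets=[{"dx": 0,"dy": 2.5,"dz": -0.1,"rx": 0,"ry": 0,"rz": 0,"gripper": 1},{"dx": 0,"dy": 5,"dz": -0.2,"rx": 0,"ry": 0,"rz": 0,"gripper": 1},{"dx": 0,"dy": 7.5,"dz": -0.25,"rx": 0,"ry": 0,"rz": 0,"gripper": 1},{"dx": 0,"dy": 10,"dz": -0.27,"rx": 0,"ry": 0,"rz": 0,"gripper": 1},{"dx": 0,"dy": 12.5,"dz": -0.29,"rx": 0,"ry": 0,"rz": 0,"gripper": 1},{"dx": 0,"dy": 15,"dz": -0.31,"rx": 0,"ry": 0,"rz": 0,"gripper": 1},{"dx": 0,"dy": 17.5,"dz": -0.33,"rx": 0,"ry": 0,"rz": 0,"gripper": 1},{"dx": 0,"dy": 20,"dz": -0.35,"rx": 0,"ry": 0,"rz": 0,"gripper": 1}])

```text
t: 12.2
eef_pos: [0.6185, 0.0585, 0.0995]
ee_rot: [3.121, -0.0, -1.431]
force: [4.8, 1.1, 4.7]
width: 0.0238
gripper_force: 45.0
```

```bash
python3 to.py .055 0 .098 -.0195
```

```text
d mm [ 0.2 -0.5  1.5] rv [ 0.0007 -0.0001  0.0002]
t 12.2 board xyz [0.0545 0.0002 0.0995] rot [ 3.1214e+00 -1.0000e-04 -1.4308e+00] F [4.81 1.06 4.7 ] M [ 0.28 -1.88  0.02]
```

jog_arm(targets=[{"dx": 0,"dy": 2.5,"dz": -0.1,"rx": 0,"ry": 0,"rz": 0,"gripper": 1},{"dx": 0,"dy": 5,"dz": -0.2,"rx": 0,"ry": 0,"rz": 0,"gripper": 1},{"dx": 0,"dy": 7.5,"dz": -0.25,"rx": 0,"ry": 0,"rz": 0,"gripper": 1},{"dx": 0,"dy": 10,"dz": -0.3,"rx": 0,"ry": 0,"rz": 0,"gripper": 1},{"dx": 0,"dy": 12.5,"dz": -0.32,"rx": 0,"ry": 0,"rz": 0,"gripper": 1},{"dx": 0,"dy": 15,"dz": -0.35,"rx": 0,"ry": 0,"rz": 0,"gripper": 1},{"dx": 0,"dy": 17.5,"dz": -0.37,"rx": 0,"ry": 0,"rz": 0,"gripper": 1},{"dx": 0,"dy": 20,"dz": -0.4,"rx": 0,"ry": 0,"rz": 0,"gripper": 1}])

```text
t: 12.87
eef_pos: [0.5982, 0.0556, 0.1]
ee_rot: [3.12, -0.0, -1.431]
force: [2.1, 0.9, 1.1]
width: 0.0238
gripper_force: 45.0
```

```bash
python3 to.py .035 0 .098 -.0195
```

```text
d mm [ 0.2 -1.   2. ] rv [ 0.0017 -0.0001  0.    ]
t 12.87 board xyz [0.0341 0.0002 0.1   ] rot [ 3.1204e+00 -1.0000e-04 -1.4310e+00] F [2.13 0.95 1.12] M [ 0.28 -1.01 -0.1 ]
```

jog_arm(targets=[{"dx": 0,"dy": 2.5,"dz": 0.05,"rx": 0,"ry": 0,"rz": 0,"gripper": 1},{"dx": 0,"dy": 5,"dz": 0.03,"rx": 0,"ry": 0,"rz": 0,"gripper": 1},{"dx": 0,"dy": 7.5,"dz": 0.01,"rx": 0,"ry": 0,"rz": 0,"gripper": 1},{"dx": 0,"dy": 10,"dz": 0,"rx": 0,"ry": 0,"rz": 0,"gripper": 1},{"dx": 0,"dy": 12.5,"dz": -0.02,"rx": 0,"ry": 0,"rz": 0,"gripper": 1},{"dx": 0,"dy": 15,"dz": -0.04,"rx": 0,"ry": 0,"rz": 0,"gripper": 1},{"dx": 0,"dy": 17.5,"dz": -0.06,"rx": 0,"ry": 0,"rz": 0,"gripper": 1},{"dx": 0,"dy": 20,"dz": -0.08,"rx": 0,"ry": 0,"rz": 0,"gripper": 1}])

```text
t: 13.53
eef_pos: [0.5784, 0.0528, 0.1005]
ee_rot: [3.12, -0.0, -1.431]
force: [0.6, -0.7, -1.3]
width: 0.0241
gripper_force: 45.0
```

```bash
python3 to.py .015 0 .098 -.0195
```

```text
d mm [ 0.2 -1.   2.5] rv [ 0.0017 -0.0001 -0.    ]
t 13.53 board xyz [0.014  0.0002 0.1005] rot [ 3.1204e+00 -1.0000e-04 -1.4310e+00] F [ 0.59 -0.68 -1.26] M [ 0.15 -0.4  -0.08]
```

jog_arm(targets=[{"dx": 0,"dy": 1,"dz": 0.15,"rx": 0,"ry": 0,"rz": 0,"gripper": 1},{"dx": 0,"dy": 2,"dz": 0.3,"rx": 0,"ry": 0,"rz": 0,"gripper": 1},{"dx": 0,"dy": 3,"dz": 0.4,"rx": 0,"ry": 0,"rz": 0,"gripper": 1},{"dx": 0,"dy": 5,"dz": 0.42,"rx": 0,"ry": 0,"rz": 0,"gripper": 1},{"dx": 0,"dy": 7,"dz": 0.43,"rx": 0,"ry": 0,"rz": 0,"gripper": 1},{"dx": 0,"dy": 9,"dz": 0.44,"rx": 0,"ry": 0,"rz": 0,"gripper": 1},{"dx": 0,"dy": 11,"dz": 0.45,"rx": 0,"ry": 0,"rz": 0,"gripper": 1},{"dx": 0,"dy": 13,"dz": 0.45,"rx": 0,"ry": 0,"rz": 0,"gripper": 1}])

```text
t: 14.2
eef_pos: [0.5661, 0.0511, 0.1007]
ee_rot: [3.122, -0.0, -1.431]
force: [0.7, 0.2, -0.3]
width: 0.0239
gripper_force: 45.0
```

```bash
python3 to.py .0 0 .098 -.0195
```

```text
d mm [0.2 1.6 2.8] rv [ 0.0004 -0.0001  0.0002]
t 14.2 board xyz [0.0017 0.0002 0.1007] rot [ 3.1217e+00 -1.0000e-04 -1.4308e+00] F [ 0.74  0.16 -0.27] M [ 0.13 -0.55 -0.03]
```

jog_arm(targets=[{"dx": 0,"dy": 1,"dz": 0.15,"rx": 0,"ry": 0,"rz": 0,"gripper": 1},{"dx": 0,"dy": 2,"dz": 0.25,"rx": 0,"ry": 0,"rz": 0,"gripper": 1},{"dx": 0,"dy": 4,"dz": 0.3,"rx": 0,"ry": 0,"rz": 0,"gripper": 1},{"dx": 0,"dy": 6,"dz": 0.31,"rx": 0,"ry": 0,"rz": 0,"gripper": 1},{"dx": 0,"dy": 8,"dz": 0.32,"rx": 0,"ry": 0,"rz": 0,"gripper": 1},{"dx": 0,"dy": 10,"dz": 0.33,"rx": 0,"ry": 0,"rz": 0,"gripper": 1},{"dx": 0,"dy": 12,"dz": 0.34,"rx": 0,"ry": 0,"rz": 0,"gripper": 1},{"dx": 0,"dy": 14,"dz": 0.35,"rx": 0,"ry": 0,"rz": 0,"gripper": 1}])

```text
t: 14.87
eef_pos: [0.5527, 0.0493, 0.1009]
ee_rot: [3.122, 0.0, -1.431]
force: [3.2, -0.1, 2.8]
width: 0.0236
gripper_force: 45.0
```

```bash
python3 to.py -.02 0 .098 -.0195
```

```text
d mm [0.3 8.  3.1] rv [-0.0004  0.      0.0004]
t 14.87 board xyz [-0.0119  0.0003  0.1009] rot [ 3.1225  0.     -1.4306] F [ 3.18 -0.14  2.78] M [ 0.27 -1.28 -0.04]
```

jog_arm(targets=[{"dx": 0,"dy": 2,"dz": 0,"rx": 0,"ry": 0,"rz": 0,"gripper": 1},{"dx": 0,"dy": 4,"dz": 0,"rx": 0,"ry": 0,"rz": 0,"gripper": 1},{"dx": 0,"dy": 6,"dz": 0,"rx": 0,"ry": 0,"rz": 0,"gripper": 1},{"dx": 0,"dy": 8,"dz": 0,"rx": 0,"ry": 0,"rz": 0,"gripper": 1},{"dx": 0,"dy": 10,"dz": 0,"rx": 0,"ry": 0,"rz": 0,"gripper": 1},{"dx": 0,"dy": 12,"dz": 0,"rx": 0,"ry": 0,"rz": 0,"gripper": 1},{"dx": 0,"dy": 14,"dz": 0,"rx": 0,"ry": 0,"rz": 0,"gripper": 1},{"dx": 0,"dy": 16,"dz": 0,"rx": 0,"ry": 0,"rz": 0,"gripper": 1}])

```text
t: 15.53
eef_pos: [0.5368, 0.0471, 0.1012]
ee_rot: [3.122, 0.0, -1.431]
force: [4.7, 0.3, 4.8]
width: 0.024
gripper_force: 45.0
```

```bash
python3 to.py -.04 0 .098 -.0195
```

```text
d mm [ 0.3 12.   3.4] rv [-0.0003  0.0001  0.0003]
t 15.53 board xyz [-0.028   0.0003  0.1012] rot [ 3.1224e+00  1.0000e-04 -1.4307e+00] F [4.65 0.29 4.8 ] M [ 0.31 -1.78 -0.01]
```

jog_arm(targets=[{"dx": 0,"dy": 2,"dz": -0.1,"rx": 0,"ry": 0,"rz": 0,"gripper": 1},{"dx": 0,"dy": 4,"dz": -0.2,"rx": 0,"ry": 0,"rz": 0,"gripper": 1},{"dx": 0,"dy": 6,"dz": -0.2,"rx": 0,"ry": 0,"rz": 0,"gripper": 1},{"dx": 0,"dy": 8,"dz": -0.2,"rx": 0,"ry": 0,"rz": 0,"gripper": 1},{"dx": 0,"dy": 10,"dz": -0.21,"rx": 0,"ry": 0,"rz": 0,"gripper": 1},{"dx": 0,"dy": 12,"dz": -0.22,"rx": 0,"ry": 0,"rz": 0,"gripper": 1},{"dx": 0,"dy": 14,"dz": -0.22,"rx": 0,"ry": 0,"rz": 0,"gripper": 1},{"dx": 0,"dy": 16,"dz": -0.22,"rx": 0,"ry": 0,"rz": 0,"gripper": 1}])

```text
t: 16.2
eef_pos: [0.5206, 0.0448, 0.1015]
ee_rot: [3.122, -0.0, -1.431]
force: [3.0, 0.9, 3.7]
width: 0.0236
gripper_force: 45.0
```

```bash
python3 to.py -.06 0 .098 -.0195
```

```text
d mm [ 0.2 15.7  3.8] rv [ 0.0004 -0.0001  0.0002]
t 16.2 board xyz [-0.0443  0.0002  0.1015] rot [ 3.1217 -0.     -1.4308] F [3.03 0.93 3.73] M [ 0.27 -1.73 -0.06]
```

6.2 N on the bed. I'll continue.

jog_arm(targets=[{"dx": 0,"dy": 2,"dz": -0.04,"rx": 0,"ry": 0,"rz": 0,"gripper": 1},{"dx": 0,"dy": 4,"dz": -0.08,"rx": 0,"ry": 0,"rz": 0,"gripper": 1},{"dx": 0,"dy": 6,"dz": -0.1,"rx": 0,"ry": 0,"rz": 0,"gripper": 1},{"dx": 0,"dy": 8,"dz": -0.1,"rx": 0,"ry": 0,"rz": 0,"gripper": 1},{"dx": 0,"dy": 10,"dz": -0.1,"rx": 0,"ry": 0,"rz": 0,"gripper": 1},{"dx": 0,"dy": 12,"dz": -0.1,"rx": 0,"ry": 0,"rz": 0,"gripper": 1},{"dx": 0,"dy": 14,"dz": -0.1,"rx": 0,"ry": 0,"rz": 0,"gripper": 1},{"dx": 0,"dy": 16,"dz": -0.1,"rx": 0,"ry": 0,"rz": 0,"gripper": 1}])

```text
t: 16.87
eef_pos: [0.5046, 0.0425, 0.1018]
ee_rot: [3.121, -0.0, -1.431]
force: [4.0, 0.6, 3.0]
width: 0.0237
gripper_force: 45.0
```

```bash
python3 to.py -.08 0 .098 -.0195
```

```text
d mm [ 0.2 19.5  4.2] rv [ 0.0008 -0.0001  0.0001]
t 16.87 board xyz [-0.0605  0.0002  0.1018] rot [ 3.1213e+00 -1.0000e-04 -1.4309e+00] F [3.97 0.63 2.99] M [ 0.27 -1.53 -0.  ]
```

jog_arm(targets=[{"dx": 0,"dy": 3,"dz": 0,"rx": 0,"ry": 0,"rz": 0,"gripper": 1},{"dx": 0,"dy": 6,"dz": 0,"rx": 0,"ry": 0,"rz": 0,"gripper": 1},{"dx": 0,"dy": 9,"dz": 0,"rx": 0,"ry": 0,"rz": 0,"gripper": 1},{"dx": 0,"dy": 12,"dz": 0,"rx": 0,"ry": 0,"rz": 0,"gripper": 1},{"dx": 0,"dy": 15,"dz": 0,"rx": 0,"ry": 0,"rz": 0,"gripper": 1},{"dx": 0,"dy": 18,"dz": 0,"rx": 0,"ry": 0,"rz": 0,"gripper": 1},{"dx": 0,"dy": 20,"dz": 0,"rx": 0,"ry": 0,"rz": 0,"gripper": 1},{"dx": 0,"dy": 20,"dz": 0,"rx": 0,"ry": 0,"rz": 0,"gripper": 1}])

```text
t: 17.53
eef_pos: [0.4841, 0.0395, 0.1022]
ee_rot: [3.12, -0.0, -1.431]
force: [0.2, 1.7, 4.8]
width: 0.0239
gripper_force: 45.0
```

```bash
python3 to.py -.08 0 .098 0
python3 - <<'E'
from station import arm
import cv2
f=arm.grab_frame("scene");cv2.imwrite("pics/e1.png",cv2.resize(f["frame"][100:300,160:400],None,fx=3,fy=3)[:,:,::-1])
E
```

```text
d mm [ 0.1 -1.3  4.2] rv [ 0.0214 -0.0002  0.0001]
t 17.53 board xyz [-8.120e-02  1.000e-04  1.022e-01] rot [ 3.1202e+00 -1.0000e-04 -1.4309e+00] F [0.15 1.72 4.75] M [ 0.54  0.05 -0.01]
```

View pics/e1.png

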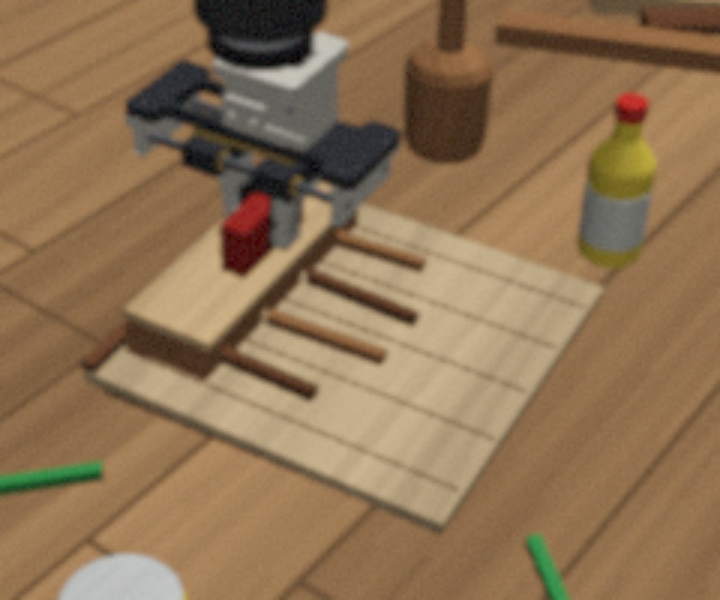

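jog_arm(targets=[{"dx": 0,"dy": 0,"dz": -3,"rx": 0,"ry": 0,"rz": 0,"gripper": 1},{"dx": 0,"dy": 0,"dz": -8,"rx": 0,"ry": 0,"rz": 0,"gripper": 1},{"dx": 0,"dy": 0,"dz": -15,"rx": 0,"ry": 0,"rz": 0,"gripper": 1},{"dx": 0,"dy": 0,"dz": -25,"rx": 0,"ry": 0,"rz": 0,"gripper": 1},{"dx": 0,"dy": 0,"dz": -45,"rx": 0,"ry": 0,"rz": 0,"gripper": 1},{"dx": 0,"dy": 0,"dz": -70,"rx": 0,"ry": 0,"rz": 0,"gripper": 1},{"dx": 0,"dy": 0,"dz": -95,"rx": 0.0214,"ry": 0,"rz": 0,"gripper": 1},{"dx": 0,"dy": 0,"dz": -110,"rx": 0.0214,"ry": 0,"rz": 0,"gripper": 1}])

```text
t: 18.25
eef_pos: [0.4876, 0.04, 0.2155]
ee_rot: [-3.137, 0.0, -1.431]
force: [-0.1, 0.6, -3.2]
width: 0.0237
gripper_force: 45.0
```

```bash
cat > ret.py <<'E'
import numpy as np,sys
from station import arm
from scipy.spatial.transform import Rotation as Ro
s=arm.get_state();R=Ro.from_euler("xyz",s["ee_rot"]);p=np.array([.4593,-.3489,float(sys.argv[1])])
print(((p-s["eef_pos"])@R.as_matrix()*1000).round(1),(R.inv()*Ro.from_euler("xyz",[np.pi,0,-.034])).as_rotvec().round(4),s["eef_pos"],s["force"])
E
python3 ret.py .2
python3 - <<'E'
from station import arm
from h import *
f=arm.grab_frame("scene");P=cloud(f);I=f["frame"].astype(int)
th=np.radians(8);c,s=np.cos(th),np.sin(th);X=P[...,0]-.5645;Y=P[...,1]-.0507
bx=X*c+Y*s;by=-X*s+Y*c
h=P[...,2]-(.0245-.0185*bx)
m=(bx>-.13)&(bx<.14)&(abs(by)<.145)&(h>.004)&(h<.016)&(I.sum(-1)<330)
for k in blobs(m,25): 
    p=ray(f,k[:,0],.034);print("blank",rect(p))
cv2.imwrite("pics/g1.png",cv2.resize(f["frame"][140:300,170:380],None,fx=3.5,fy=3.5)[:,:,::-1])
E
```

```text
[381.1  82.4  15. ] [-0.0043 -0.0031 -1.3968] [0.48762222 0.0399622  0.21551019] [-0.13372277  0.58362261 -3.15156158]
blank [array([545.8, -42.6]), array([103.6,  15.4]), np.float64(5.4)]
blank [array([562.9,  17.1]), array([101.8,  13.3]), np.float64(8.3)]
blank [array([554.5,  74.3]), array([100.2,  15.5]), np.float64(3.9)]
blank [array([520.3, 128.7]), array([101. ,  14.7]), np.float64(9.7)]
```

View pics/g1.png

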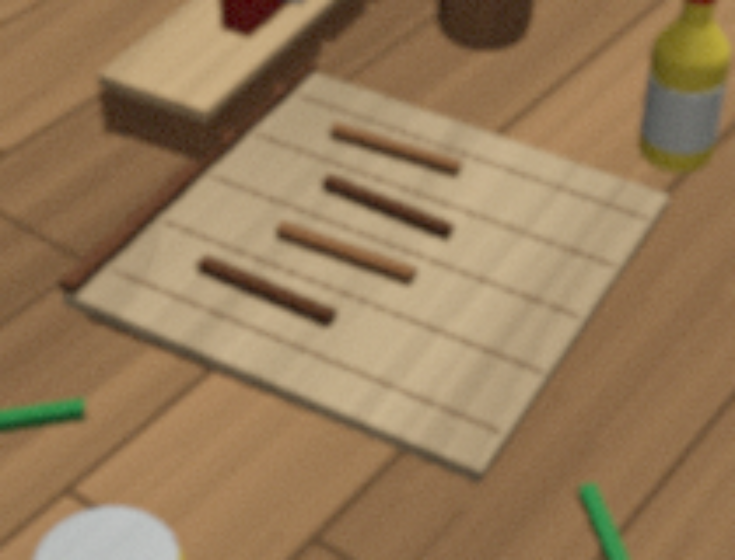

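jog_arm(targets=[{"dx": 10,"dy": 2,"dz": 0,"rx": 0,"ry": 0,"rz": -0.04,"gripper": 1},{"dx": 30,"dy": 6,"dz": 0,"rx": 0,"ry": 0,"rz": -0.12,"gripper": 1},{"dx": 55,"dy": 12,"dz": 0,"rx": 0,"ry": 0,"rz": -0.22,"gripper": 1},{"dx": 80,"dy": 18,"dz": 0,"rx": 0,"ry": 0,"rz": -0.32,"gripper": 1},{"dx": 110,"dy": 24,"dz": 0,"rx": 0,"ry": 0,"rz": -0.42,"gripper": 1},{"dx": 140,"dy": 30,"dz": 0,"rx": 0,"ry": 0,"rz": -0.52,"gripper": 1},{"dx": 170,"dy": 37,"dz": 0,"rx": 0,"ry": 0,"rz": -0.62,"gripper": 1},{"dx": 200,"dy": 43,"dz": 0,"rx": 0,"ry": 0,"rz": -0.72,"gripper": 1}])

```text
t: 18.97
eef_pos: [0.4717, -0.1653, 0.2123]
ee_rot: [-3.141, -0.0, -0.706]
force: [1.3, -0.5, -1.5]
width: 0.0241
gripper_force: 45.0
```

```bash
python3 ret.py .2
```

```text
[109.6 147.8  12.2] [-7.000e-04 -5.000e-04 -6.718e-01] [ 0.4716836  -0.16532288  0.21234023] [ 1.2541256  -0.46539077 -1.52035407]
```

jog_arm(targets=[{"dx": 18,"dy": 25,"dz": 0,"rx": 0,"ry": 0,"rz": -0.11,"gripper": 1},{"dx": 36,"dy": 48,"dz": 0,"rx": 0,"ry": 0,"rz": -0.22,"gripper": 1},{"dx": 54,"dy": 73,"dz": 0,"rx": 0,"ry": 0,"rz": -0.33,"gripper": 1},{"dx": 72,"dy": 97,"dz": 3,"rx": 0,"ry": 0,"rz": -0.44,"gripper": 1},{"dx": 88,"dy": 118,"dz": 6,"rx": 0,"ry": 0,"rz": -0.54,"gripper": 1},{"dx": 100,"dy": 135,"dz": 9,"rx": 0,"ry": 0,"rz": -0.63,"gripper": 1},{"dx": 109,"dy": 147,"dz": 12,"rx": 0,"ry": 0,"rz": -0.67,"gripper": 1},{"dx": 109,"dy": 147,"dz": 12,"rx": 0,"ry": 0,"rz": -0.67,"gripper": 1}])

```text
t: 19.63
eef_pos: [0.4582, -0.3486, 0.199]
ee_rot: [-3.141, 0.001, -0.041]
force: [0.8, 0.3, -3.2]
width: 0.0239
gripper_force: 45.0
```

```bash
python3 ret.py .0767
```

```text
[  1.3   0.4 122.3] [-0.0009  0.0012 -0.0069] [ 0.4581505  -0.34856809  0.1990029 ] [ 0.76972304  0.2827491  -3.2419708 ]
```

jog_arm(targets=[{"dx": 0,"dy": 0,"dz": 25,"rx": 0,"ry": 0,"rz": 0,"gripper": 1},{"dx": 0,"dy": 0,"dz": 50,"rx": 0,"ry": 0,"rz": 0,"gripper": 1},{"dx": 0,"dy": 0,"dz": 75,"rx": 0,"ry": 0,"rz": 0,"gripper": 1},{"dx": 0,"dy": 0,"dz": 95,"rx": 0,"ry": 0,"rz": 0,"gripper": 1},{"dx": 0,"dy": 0,"dz": 108,"rx": 0,"ry": 0,"rz": 0,"gripper": 1},{"dx": 0,"dy": 0,"dz": 115,"rx": 0,"ry": 0,"rz": 0,"gripper": 1},{"dx": 0,"dy": 0,"dz": 118,"rx": 0,"ry": 0,"rz": 0,"gripper": 1},{"dx": 0,"dy": 0,"dz": 118,"rx": 0,"ry": 0,"rz": 0,"gripper": 1}])

```text
t: 20.3
eef_pos: [0.4595, -0.3463, 0.082]
ee_rot: [-3.141, -0.001, -0.041]
force: [-0.6, -0.1, -3.1]
width: 0.0236
gripper_force: 45.0
```

```bash
python3 ret.py .0767
```

```text
[-0.1  2.7  5.3] [-0.0004 -0.0006 -0.0069] [ 0.45947859 -0.34625137  0.0820445 ] [-0.60134487 -0.12344445 -3.08215285]
```

jog_arm(targets=[{"dx": 0,"dy": 0,"dz": 2,"rx": 0,"ry": 0,"rz": 0,"gripper": 1},{"dx": 0,"dy": 0,"dz": 3.5,"rx": 0,"ry": 0,"rz": 0,"gripper": 1},{"dx": 0,"dy": 0,"dz": 4.3,"rx": 0,"ry": 0,"rz": 0,"gripper": 1},{"dx": 0,"dy": 0,"dz": 4.8,"rx": 0,"ry": 0,"rz": 0,"gripper": 1},{"dx": 0,"dy": 0,"dz": 5,"rx": 0,"ry": 0,"rz": 0,"gripper": 1},{"dx": 0,"dy": 0,"dz": 5.1,"rx": 0,"ry": 0,"rz": 0,"gripper": 1},{"dx": 0,"dy": 0,"dz": 5.1,"rx": 0,"ry": 0,"rz": 0,"gripper": 1},{"dx": 0,"dy": 0,"dz": 5.1,"rx": 0,"ry": 0,"rz": 0,"gripper": 1}])

```text
t: 20.97
eef_pos: [0.4596, -0.3465, 0.0772]
ee_rot: [-3.141, -0.002, -0.041]
force: [-0.5, 0.6, -3.5]
width: 0.0238
gripper_force: 45.0
```

Almost touching; a further 0.6 mm, then I let go.

jog_arm(targets=[{"dx": 0,"dy": 0,"dz": 0.3,"rx": 0,"ry": 0,"rz": 0,"gripper": 1},{"dx": 0,"dy": 0,"dz": 0.6,"rx": 0,"ry": 0,"rz": 0,"gripper": 1},{"dx": 0,"dy": 0,"dz": 0.6,"rx": 0,"ry": 0,"rz": 0,"gripper": 1},{"dx": 0,"dy": 0,"dz": 0.6,"rx": 0,"ry": 0,"rz": 0,"gripper": 0.6},{"dx": 0,"dy": 0,"dz": 0.6,"rx": 0,"ry": 0,"rz": 0,"gripper": 0.4},{"dx": 0,"dy": 0,"dz": 0.6,"rx": 0,"ry": 0,"rz": 0,"gripper": 0},{"dx": 0,"dy": 0,"dz": 0.6,"rx": 0,"ry": 0,"rz": 0,"gripper": 0},{"dx": 0,"dy": 0,"dz": 0.6,"rx": 0,"ry": 0,"rz": 0,"gripper": 0}])

```text
t: 21.63
eef_pos: [0.4596, -0.3465, 0.0765]
ee_rot: [-3.141, -0.002, -0.041]
force: [-0.2, -0.4, 0.2]
width: 0.0516
gripper_force: 0.0
```

jog_arm(targets=[{"dx": 0,"dy": 0,"dz": 0,"rx": 0,"ry": 0,"rz": 0,"gripper": 0},{"dx": 0,"dy": 0,"dz": 0,"rx": 0,"ry": 0,"rz": 0,"gripper": 0},{"dx": 0,"dy": 0,"dz": 0,"rx": 0,"ry": 0,"rz": 0,"gripper": 0},{"dx": 0,"dy": 0,"dz": 0,"rx": 0,"ry": 0,"rz": 0,"gripper": 0},{"dx": 0,"dy": 0,"dz": 0,"rx": 0,"ry": 0,"rz": 0,"gripper": 0},{"dx": 0,"dy": 0,"dz": 0,"rx": 0,"ry": 0,"rz": 0,"gripper": 0},{"dx": 0,"dy": 0,"dz": -5,"rx": 0,"ry": 0,"rz": 0,"gripper": 0},{"dx": 0,"dy": 0,"dz": -15,"rx": 0,"ry": 0,"rz": 0,"gripper": 0}])

```text
t: 22.3
eef_pos: [0.4588, -0.3462, 0.0909]
ee_rot: [-3.141, 0.001, -0.041]
force: [-0.4, -0.9, -0.1]
width: 0.0875
gripper_force: 0.0
```

jog_arm(targets=[{"dx": 0,"dy": 0,"dz": -15,"rx": 0,"ry": 0,"rz": 0,"gripper": 0},{"dx": 0,"dy": 0,"dz": -35,"rx": 0,"ry": 0,"rz": 0,"gripper": 0},{"dx": 0,"dy": 0,"dz": -55,"rx": 0,"ry": 0,"rz": 0,"gripper": 0},{"dx": 0,"dy": 0,"dz": -75,"rx": 0,"ry": 0,"rz": 0,"gripper": 0},{"dx": 0,"dy": 0,"dz": -90,"rx": 0,"ry": 0,"rz": 0,"gripper": 0},{"dx": 0,"dy": 0,"dz": -100,"rx": 0,"ry": 0,"rz": 0,"gripper": 0},{"dx": 0,"dy": 0,"dz": -100,"rx": 0,"ry": 0,"rz": 0,"gripper": 0},{"dx": 0,"dy": 0,"dz": -100,"rx": 0,"ry": 0,"rz": 0,"gripper": 0}])

```text
t: 22.97
eef_pos: [0.4595, -0.3465, 0.192]
ee_rot: [-3.142, -0.003, -0.041]
force: [0.1, 0.5, -1.5]
width: 0.0875
gripper_force: 0.0
```

```bash
python3 - <<'E'
from station import arm
import cv2
f=arm.grab_frame("scene");cv2.imwrite("pics/z1.png",f["frame"][:,:,::-1])
E
```

```text
(no output)
```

View pics/z1.png

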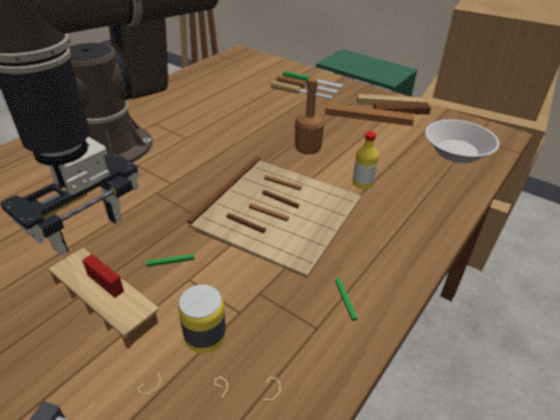

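The rake is standing on the bench (105,290). The blanks lie in parallel rows on the board (265,205). The mallet, glue and tin have not moved.

```bash
python3 -c "
from station import arm
print(arm.job_done())"
```

```text
the job is handed in; nothing more can be done
None
```

The job is handed in with no verdict returned: the four blanks lie flat in separate rows within about 4° of the lines, the rake is standing free on the bench at its starting spot, the mallet, glue and tin look undisturbed, and force readings between moves put the rake's load on the board at about 1 to 7.5 N, lightest (about 1.2 N) just before the board's middle.

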